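# Put the nut driver back in its block

### The arm

A 6-joint arm with a two-finger parallel gripper is mounted at the origin on the work surface. World frame = base frame: x ahead of the robot, y to its left, z up, the work surface at z = 0. Lengths are in m, angles in degrees, forces in N, time in s.
With the tool pointing down it reaches from about 0.35 to 0.875 m from the base axis. Payload 4.2 kg.
Tool frame: the origin (TCP) lies at the very end of the fingers, on their centre line; the grasp point (between the pads) lies 19 mm behind it; z points along the fingers, y is the line along which they close (so a half turn about z gives the same grasp; the last joint's range is limited). The gripper opens to 87 mm and grips with 3 to 60 N. Pads are 19 mm wide; open, the fingers measure 117 mm over their backs; the gripper's body (75 mm by 190 mm) begins 51 mm behind the grasp point.
Start: joints at [-57.09, 22.042, 0.453, 0, -68.411, -14.817], TCP at [0.194, -0.594, 0.223] pointing down, gripper open.
Joint ranges: [-179.83, 179.83], [-69.29, 118.12], [-61.27, 80.66], [-181.25, 117.63], [-171.15, -9.14], [-177.46, 177.46]. Speed limits (degrees/s): [159.86, 159.86, 180, 180, 180, 180].

### API

Orientations are given as a 3x3 rotation matrix whose columns are the frame's x, y, z axes.
In Python, from station import r gives the robot as it stands.
- The arm moves only by the tool jog_arm, never from a script. Its argument "plan" is text: rows parted by semicolons, each of 7 numbers parted by spaces: the shift along the tool's x, y, z normalised to -1 to 1, where 1 is 0.025 m, then the turn, a rotation vector about the tool's x, y, z normalised to -1 to 1, where 1 is 8 degrees, then the closure, from -1 (fully open) to 1 (shut). A call has exactly 10 rows; each row shifts and turns the commanded pose from where the row before left it, along the tool's axes as they then stand; what a row does not reach is not made up. A row lasts 1/10 s, in which the tool goes at most 50 mm and 8.59 degrees, less where a joint would pass 70% of its speed; a pose out of reach is approached as far as the arm can. A call with a number of a shift or a turn outside -1 to 1 is refused whole. A call with a gripper value outside its range is refused whole. The fingers move at their own pace and stop on an object; the grip force is fixed at half the most. Time passes only in rows, so rows that do not move let the fingers close, or fill a call up. It gives the time, the measured TCP pose, the force, the opening and the grip force at its end, in the units of the state.
- r.sense(): the state, without advancing time (a new reading comes with each control period).
- r.capture(name): name is "side" or "top"; returns (picture, depth): 400x640x3 uint8, red, green, blue; 400x640 float32, m along the optical axis (not along the pixel's ray), 0 where there is no reading.
- r.get_calibration(name): a dict with "mtx" (3x3 intrinsics, pixels), "extrinsics" (4x4, takes a point from camera to world coordinates). Camera axes: x right, y up, looking along -z (the intrinsics and any distortion apply to the point x, -y, -z); pixel columns grow to the right and rows downward; lengths in m; the calibration is good to about 2 mm. A picture is of the moment at which its call begins. get_calibration takes no time and is no camera call.
- r.finish_job(): hands the job in; it is judged then, once.
The state is a dict: "time_s": time; "joints": joint angles; "joint_velocities": joint speeds; "effort": joint torques, N m; "tcp_pos": TCP position; "ee_rot": TCP orientation; "wrist_force": force on the tool from outside, world axes, zero at the start; "moment": the same for the moment, N m; "gripper_width": opening from 0.0 (shut) to 1.0 (fully open); "gripper_force": force on a finger pad.
Only numpy, scipy, OpenCV 4.12 (cv2) and the standard library are available. Lean on these libraries where they do the work, as an engineer would, in place of code of your own. Each camera call takes 0.05 s, during which the arm holds its last target. There are 200 camera calls.

### The job

A nut driver has been left leaning in the green parts bin, its handle sticking out over the divider. Lift it out and stand it upright, nose down, in the free hole of the grey tool block, lowering it all the way to the bottom of the hole before you let go rather than dropping it in. Leave the two nut drivers already in the block, the wrench and the small bottle as they are.

Things in the scene. Friction and masses are not known exactly. Their poses are not given: they have to be found in the camera images.
- nutdriver: nut driver to put away, 210 mm long, 0.12 kg, round. Origin: centre of its nose end; z runs along it to the handle (x, y mean nothing). Along z: steel nose, flat, 14 mm dia. to 20 mm; shaft 8 mm dia. to 110; black handle 28 mm dia. 110 to 210 (straight-sided 121 to 202). Starts leaning about 33 deg from vertical in the bin's rear compartment, nose in the corner of floor and rear wall
- nutdriver_handle (a point): point on the nut driver's axis inside its handle, 170 mm from the nose end, a good place to grip; same axes as the nut driver. At the start the handle rests on the divider's top edge about 130 mm from the nose; beyond 145 mm it is clear of everything
- bin: green picking bin fixed to the bench, 235 (x) x 150 (y) x 125 mm high, walls and floor 4 mm. Origin: centre of its underside. Its low open front (lip 60 mm high, cheeks rising to full height at x = -52 mm) faces its -x; the full-height rear wall is at +x. Front compartment: heap of small screws up to 35 mm above the bench; rear compartment: only the nut driver
- bin_divider_top (a point): middle of the top edge of the bin's grey cross divider, 109 mm above the bench, 23 mm behind (+x) the bin's middle; the divider is 4 mm thick and spans the bin's width; the nut driver leans over it towards the front. Same axes as the bin
- block: grey tool block fixed to the bench, 70 (x) x 194 (y) x 95 mm high, turned any way round. Origin: centre of its underside. Three vertical blind holes 20 mm dia., 85 mm deep, 3 mm chamfer, in a row at y = -62, 0 and +62 mm; the first two hold other nut drivers, the one at y = +62 is free
- free_hole (a point): centre of the mouth of the free hole, on the block's top face 95 mm above the bench; same axes as the block, z up out of the hole. The hole's bottom is 85 mm below.
- spare_small: smaller nut driver standing loose in the end hole of the block; 197 mm long, handle 26 mm diameter, top about 207 mm above the bench. Origin at the centre of its nose end, z towards the handle.
- spare_large: larger nut driver standing loose in the middle hole of the block; 208 mm long, handle 30 mm diameter, top about 218 mm above the bench. Origin at the centre of its nose end, z towards the handle.
- wrench: open-ended steel wrench, 180 mm long, lying on the bench between bin and block; its x axis runs along it
- threadlock: small white bottle with a black cap, 38 mm diameter, 85 mm high, standing on the bench beyond the wrench; origin at the centre of its underside
Things that resemble listed ones, but are neither listed nor needed, are in the scene too. Of the things shaped like the block, the grey one is meant.

How it is judged (in metres and radians):
On the way:
1. the nut driver is lowered to within 15 mm of the bottom of the free hole while the gripper still holds it (z of nutdriver in the frame of free_hole below -0.07 m and horizontal distance between nutdriver and free_hole below 0.012 m and contact force between the fingers and nutdriver above 1 N), for 0.1 s.
At the end, for the whole second after the job is handed in: The nut driver stands nose down in the free hole, its nose within 5 mm of the hole's bottom and within 12 mm of the hole's axis, leaning no more than about 9 degrees, released and at rest; the two other nut drivers still stand in their holes (leaning less than about 11 degrees) (z of nutdriver in the frame of free_hole below -0.08 m and horizontal distance between nutdriver and free_hole below 0.012 m and angle between nutdriver's own z axis and vertical below 0.16 rad and linear speed of nutdriver below 0.02 m/s and contact force between the fingers and nutdriver below 0.1 N and angle between each of spare_small, spare_large's own z axis and vertical below 0.2 rad); the robot touches nothing.
It fails at once if one of the other two nut drivers is pulled up or tipped out of its hole (its nose moves more than 20 mm) (distance of any of spare_small, spare_large from where it was at the start of the episode above 0.02 m).
It fails at once if the wrench or the bottle is shoved more than 30 mm (distance of any of wrench, threadlock from where it was at the start of the episode above 0.03 m).
It also fails if it takes over 51 s, if anything falls off the work surface, if the arm or the gripper's body presses on something with over 40 N, if the wrist force passes 120 N, or if a joint passes its speed limit or range.

## Working session

There is one attempt and no reset: what is moved stays moved. The work goes in short steps, Python scripts to look and compute and a tool call to move; the robot and the scene stay as the last step left them, time stands still between calls to the robot, and variables do not carry over. Pictures are saved under pics/ and viewed, at most 10 in all, crops included, and the job is handed in when it is done.

Besides the shell and the picture viewer there is one more tool, called after "Request:" in YAML: its name, and indented under it one key for each argument. jog_arm: Moves the arm, as the interface text tells. Scaled input: -1 to 1 covers 0.025 m each way for a shift and 8 degrees each way for a turn. Its arguments: {"type":"object","properties":{"plan":{"type":"string"}},"required":["plan"]}

```bash
mkdir -p pics; cat > h.py <<'E'
import numpy as np,cv2
from station import r
def cal(n):
    c=r.get_calibration(n); return np.array(c["mtx"]),np.array(c["extrinsics"])
def ray(n,u,v):
    K,T=cal(n); p=np.linalg.solve(K,[u,v,1.]); d=T[:3,:3]@np.array([p[0],-p[1],-p[2]]); return T[:3,3],d
def onz(n,u,v,z):
    o,d=ray(n,u,v); return o+d*(z-o[2])/d[2]
def cloud(n,D):
    K,T=cal(n); v,u=np.mgrid[:400,:640]; p=np.linalg.inv(K)@np.stack([u.ravel(),v.ravel(),np.ones(u.size)])
    p*=D.ravel(); p[1:]*=-1
    return (T[:3,:3]@p+T[:3,3:]).T.reshape(400,640,3)
def proj(n,P):
    K,T=cal(n); q=T[:3,:3].T@(np.array(P)-T[:3,3]); q[1:]*=-1; q=K@q; return q[:2]/q[2]
E
python3 - <<'E'
from h import *
for n in ("side","top"):
    a,d=r.capture(n); cv2.imwrite(f"pics/{n}0.png",a[...,::-1]); np.save(n+"0.npy",d); np.save(n+"0i.npy",a)
    c=r.get_calibration(n); print(n,{k:np.round(v,3).tolist() for k,v in c.items()},(d>0).mean())
s=r.sense();print(s["tcp_pos"],s["ee_rot"],s["time_s"])
E
```

```text
side {'mtx': [[499.215, 0.0, 320.992], [0.0, 499.215, 203.521], [0.0, 0.0, 1.0]], 'extrinsics': [[-0.998, 0.042, -0.053, 0.477], [-0.066, -0.776, 0.628, 0.816], [-0.015, 0.63, 0.777, 1.127], [0.0, 0.0, 0.0, 1.0]]} 0.9962265625
top {'mtx': [[503.691, 0.0, 316.915], [0.0, 503.691, 202.141], [0.0, 0.0, 1.0]], 'extrinsics': [[0.012, 0.99, -0.143, 0.403], [-1.0, 0.013, 0.01, 0.009], [0.012, 0.143, 0.99, 1.173], [0.0, 0.0, 0.0, 1.0]]} 0.99609765625
[ 0.19394534 -0.59359202  0.22157579] [[-9.50607977e-01 -3.10393238e-01 -7.15736953e-04]
 [-3.10394040e-01  9.50606268e-01  1.80634901e-03]
 [ 1.19705516e-04  1.93929026e-03 -9.99998112e-01]] 0.1
```

View pics/side0.png

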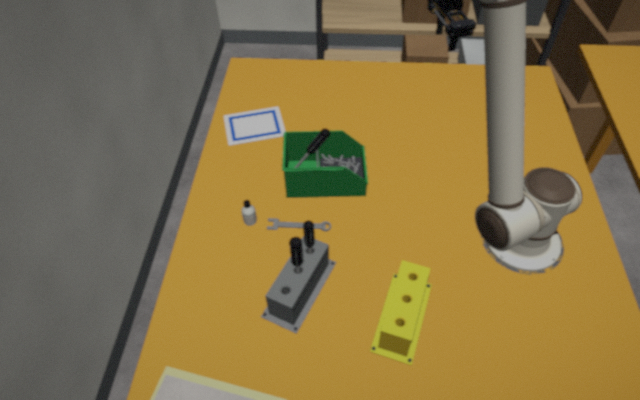

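View pics/top0.png

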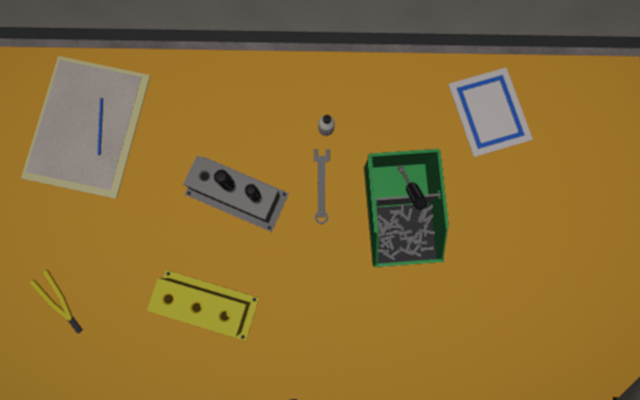

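Side view: the bin is at (325,165) with the target's black handle at (318,140). The grey block is at (298,280) with its free hole at (286,291). Top view: target handle (416,194), its shaft up to (403,170), free hole (204,176).

Lookalikes for the target in the top view are the spares at (224,180) and (253,193), the pliers at (55,300) and the pen at (100,125). I choose the handle in the green bin at (416,194). The yellow block at (205,305) is a decoy; the grey one is meant.

```bash
cat > m.py <<'E'
from h import *
def tri(a,b):
    (o1,d1),(o2,d2)=ray("top",*a),ray("side",*b)
    t=np.linalg.lstsq(np.stack([d1,-d2],1),o2-o1,rcond=None)[0]; p,q=o1+t[0]*d1,o2+t[1]*d2
    return (p+q)/2,np.linalg.norm(p-q)
def blob(n,box,f):
    x0,y0,x1,y1=box; a=np.load(n+"0i.npy").astype(int)[y0:y1,x0:x1]; m=f(a).astype(np.uint8)
    k,l,s,c=cv2.connectedComponentsWithStats(m); i=1+np.argmax(s[1:,4]); v,u=np.nonzero(l==i)
    return np.stack([u+x0,v+y0],1)
dark=lambda a:a.max(2)<50
out={}
for n,box,sb in (("top",(400,170,435,215),None),("side",(300,122,335,162),None)):
    P=blob(n,box,dark); mu=P.mean(0); w,V=np.linalg.eigh(np.cov(P.T)); t=(P-mu)@V[:,1]
    out[n]=(mu,V[:,1],t.min(),t.max()); print(n,len(P),mu.round(1),V[:,1].round(2),t.min().round(1),t.max().round(1),(2*np.sqrt(w)).round(1))
    C=cloud(n,np.load(n+"0.npy"))[P[:,1],P[:,0]]; print(" depth ctr",C.mean(0).round(4)); 
    C=C[(C[:,2]>.1)]; w,V=np.linalg.eigh(np.cov(C.T)); print(" axis",(V[:,2]*np.sign(V[2,2])).round(3), C.mean(0).round(4), len(C),C.min(0).round(3),C.max(0).round(3))
print("tri ctr",tri(out["top"][0],out["side"][0]))
# plane of handle axis from each view -> axis = cross of normals
N=[]
for n in out:
    mu,v=out[n][:2]; N.append(np.cross(ray(n,*mu)[1],ray(n,*(mu+10*v))[1]))
a=np.cross(*N); a/=np.linalg.norm(a); a*=np.sign(a[2]); print("axis 2view",a.round(3),"lean",np.degrees(np.arccos(a[2])))
# free hole
for n,box in (("top",(195,168,213,185)),("side",(276,283,296,299))):
    x0,y0,x1,y1=box; g=np.load(n+"0i.npy").astype(int)[y0:y1,x0:x1].max(2); print(n,g.min(),np.median(g))
    P=blob(n,box,lambda a:a.max(2)<(g.min()+np.median(g))/2); e=(P.min(0)+P.max(0))/2; out[n+"h"]=e; print(" hole",len(P),P.mean(0),e, onz(n,*P.mean(0),.095))
print(tri(out["toph"],out["sideh"]))
C=cloud("top",np.load("top0.npy"))[165:205,185:280].reshape(-1,3); T=C[abs(C[:,2]-.095)<.006]; print("block top z",np.median(T[:,2]),len(T))
b=cv2.minAreaRect((T[:,:2]*1000).astype(np.float32)); print(b); print(cv2.boxPoints(b))
C=cloud("top",np.load("top0.npy")); a=np.load("top0i.npy").astype(int); m=(a[...,1]>a[...,0]+20)&(abs(C[...,2]-.123)<.01)
b=cv2.minAreaRect((C[m][:,:2]*1000).astype(np.float32)); print("bin",b,cv2.boxPoints(b).tolist(),m.sum())
for n,c in (("top",(414,192)),("side",(316,142))):
    i=np.load(n+"0i.npy")[c[1]-30:c[1]+30,c[0]-30:c[0]+30,::-1]; cv2.imwrite(f"{n}c.png",cv2.resize(i,(390,390),interpolation=2))
cv2.imwrite("pics/crop1.png",np.hstack([cv2.imread("topc.png"),cv2.imread("sidec.png")]))
E
python3 m.py
```

```text
top 539 [417.5 199.4] [-0.8 -0.6] -22.0 16.8 [13.  18.3]
 depth ctr [ 0.5633 -0.2148  0.1208]
 axis [-0.633 -0.078  0.771] [ 0.5634 -0.2029  0.1634] 348 [ 0.535 -0.237  0.105] [ 0.6   -0.191  0.19 ]
side 243 [317.7 141.6] [-0.67  0.74] -14.7 14.4 [ 4.9 16.2]
 depth ctr [ 0.5671 -0.1961  0.1499]
 axis [-0.561 -0.063  0.825] [ 0.567  -0.1952  0.151 ] 240 [ 0.536 -0.266  0.107] [ 0.599 -0.186  0.189]
tri ctr (array([ 0.56509221, -0.21236341,  0.13365994]), np.float64(0.006746827841237534))
axis 2view [-0.628 -0.663  0.408] lean 65.93460258963445
top 29 105.0
 hole 69 [204.10144928 175.7826087 ] [204. 176.] [0.61320709 0.24383518 0.095     ]
side 53 113.0
 hole 49 [285.32653061 289.95918367] [285.5 290. ] [0.61296075 0.24602863 0.095     ]
(array([0.61306462, 0.24461912, 0.09235182]), np.float64(0.00034412143292837904))
block top z 0.09499985595139315 1803
((589.470458984375, 187.3813018798828), (194.73541259765625, 70.47591400146484), 67.59815979003906)
[[519.785   110.79075]
 [584.9423   83.93238]
 [659.15594 263.97186]
 [593.9986  290.83023]]
bin ((575.8197631835938, -193.31524658203125), (188.74981689453125, 159.2288360595703), 5.363974094390869) [[474.4155578613281, -122.8718490600586], [489.3006896972656, -281.4034118652344], [677.2239990234375, -263.7586364746094], [662.3388671875, -105.22708129882812]] 1032
```

View pics/crop1.png

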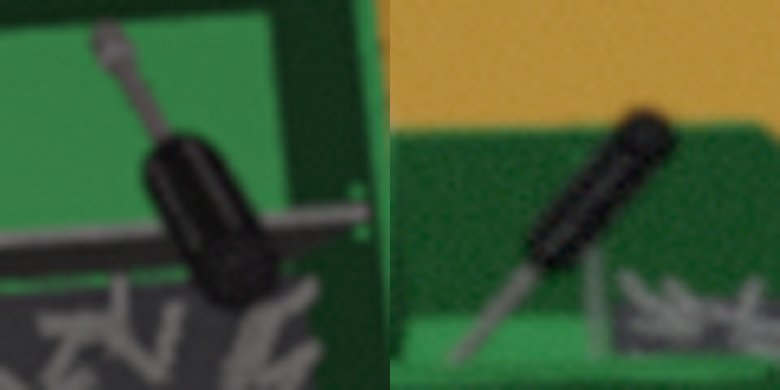

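The crop confirms the choice: black handle over the divider, steel shaft and nose in the rear compartment. The hole fits in both views, at (0.613, 0.2445). Next I'll refine the handle axis with a cylinder fit to the depth points.

```bash
cat > fit.py <<'E'
from h import *
from scipy.optimize import least_squares
def pts(n,suf="0"):
    C=cloud(n,np.load(n+suf+".npy")); a=np.load(n+suf+"i.npy").astype(int)
    m=(a.max(2)<60)&(a[...,1]<a[...,0]+12)&(C[...,2]>.118)&(abs(C[...,0]-.565)<.08)&(abs(C[...,1]+.205)<.06)
    m=cv2.morphologyEx(m.astype(np.uint8),cv2.MORPH_OPEN,np.ones((3,3)))
    k,l,s,c=cv2.connectedComponentsWithStats(m); i=1+np.argmax(s[1:,4]); return C[l==i]
def fit(P):
    def f(x):
        a=np.array([x[2],x[3],1]);a/=np.linalg.norm(a); q=P-[x[0],x[1],.16]
        return np.linalg.norm(np.cross(q,a),axis=1)-.014
    s=least_squares(f,[.565,-.205,-.6,-.1],loss="soft_l1",f_scale=.001); x=s.x; a=np.array([x[2],x[3],1]);a/=np.linalg.norm(a)
    c=np.array([x[0],x[1],.16]); t=(P-c)@a
    return c,a,np.percentile(t,[0,2,98,100]),np.abs(f(x)).mean()
if __name__=="__main__":
    A,B=pts("top"),pts("side")
    for P in (A,B,np.vstack([A,B])):
        c,a,t,e=fit(P); print(len(P),c.round(4),a.round(3),"lean",np.degrees(np.arccos(a[2])).round(1),t.round(4),e.round(5))
        print("  tip",(c+a*t[3]).round(4),"nose",(c+a*(t[3]-.21)).round(4),"g170",(c+a*(t[3]-.04)).round(4))
E
python3 fit.py
```

```text
341 [ 0.556 -0.207  0.16 ] [-0.564 -0.057  0.824] lean 34.5 [-0.0586 -0.0544  0.0285  0.0314] 0.00224
  tip [ 0.5382 -0.2088  0.1859] nose [ 0.6567 -0.1968  0.0129] g170 [ 0.5608 -0.2065  0.1529]
198 [ 0.5587 -0.2072  0.16  ] [-0.531 -0.071  0.844] lean 32.4 [-0.055  -0.0494  0.0279  0.0306] 0.00204
  tip [ 0.5425 -0.2093  0.1859] nose [ 0.6539 -0.1945  0.0085] g170 [ 0.5637 -0.2065  0.1521]
539 [ 0.5564 -0.2069  0.16  ] [-0.559 -0.06   0.827] lean 34.2 [-0.0583 -0.0537  0.0286  0.0317] 0.0022
  tip [ 0.5387 -0.2088  0.1862] nose [ 0.6561 -0.1963  0.0125] g170 [ 0.5611 -0.2064  0.1531]
```

```bash
cat > go.py <<'E'
from h import *
from scipy.spatial.transform import Rotation as R
a=np.array([-.547,-.063,.835]);a/=np.linalg.norm(a); tip=np.array([.540,-.209,.186])
def frame(z,y):
    z=np.array(z,float);z/=np.linalg.norm(z); y=np.array(y,float); y-=z*(y@z); y/=np.linalg.norm(y); return np.stack([np.cross(y,z),y,z],1)
Rg=frame(-a,[-.114,.993,0]); Rd=frame([0,0,-1],[-.924,.381,0])
def delta(p,Rt):
    "turn first (tool axes), then shift in the turned tool axes; in jog units (rows at full scale)"
    s=r.sense(); R0=np.array(s["ee_rot"]); p0=np.array(s["tcp_pos"])
    w=R.from_matrix(R0.T@Rt).as_rotvec(degrees=True)/8; d=np.array(p)-p0
    print("t",s["time_s"],"pos",p0.round(4),"F",np.round(s["wrist_force"],1),"w",s["gripper_width"],"gf",s["gripper_force"])
    print("turn",w.round(2),"shift(now axes)",(R0.T@d/.025).round(2),"shift(turned axes)",(Rt.T@d/.025).round(2))
E
python3 - <<'E'
from go import *
print(Rg.round(3).tolist(),Rd.round(3).tolist())
delta(tip+.043*a,Rg)
E
```

```text
[[-0.829, -0.114, 0.547], [-0.095, 0.993, 0.063], [-0.551, 0.0, -0.835]] [[-0.381, -0.924, 0.0], [-0.924, 0.381, 0.0], [-0.0, 0.0, -1.0]]
t 0.1 pos [ 0.1939 -0.5936  0.2216] F [ 0.4  0.7 -0.8] w 0.9993901639675626 gf 0.0
turn [ 0.43 -4.16  1.4 ] shift(now axes) [-1.701e+01  1.052e+01  1.000e-02] shift(turned axes) [-12.16  13.7    8.01]
```

Request:
jog_arm:
  plan: "-0.85 0.53 -0.25 0 0 0 -0.4; -0.85 0.53 -0.25 0 0 0 -0.4; -0.85 0.53 -0.25 0 0 0 -0.4; -0.85 0.53 -0.25 0 0 0 -0.4; -0.85 0.53 -0.25 0 0 0 -0.4; -0.85 0.53 -0.25 0 0 0 -0.4; -0.85 0.53 -0.25 0 0 0 -0.4; -0.85 0.53 -0.25 0 0 0 -0.4; -0.85 0.53 -0.25 0 0 0 -0.4; -0.85 0.53 -0.25 0 0 0 -0.4"

```text
time_s: 1.1
tcp_pos: [0.3553, -0.401, 0.2848]
ee_rot: [[-0.951, -0.31, -0.001], [-0.31, 0.951, 0.001], [0.0, 0.001, -1.0]]
wrist_force: [-0.0, 0.9, 0.0]
gripper_width: 0.7
gripper_force: 0.0
```

Request:
jog_arm:
  plan: "-0.85 0.53 0 0 0 0 -0.4; -0.85 0.53 0 0 0 0 -0.4; -0.85 0.53 0 0 0 0 -0.4; -0.85 0.53 0 0 0 0 -0.4; -0.85 0.53 0 0 0 0 -0.4; -0.85 0.53 0 0 0 0 -0.4; -0.85 0.53 0 0 0 0 -0.4; -0.85 0.53 0 0 0 0 -0.4; -0.85 0.53 0 0 0 0 -0.4; -0.85 0.53 0 0 0 0 -0.4"

```text
time_s: 2.1
tcp_pos: [0.5161, -0.2092, 0.2846]
ee_rot: [[-0.951, -0.311, -0.001], [-0.311, 0.951, 0.0], [0.001, 0.001, -1.0]]
wrist_force: [0.5, -0.2, -0.2]
gripper_width: 0.702
gripper_force: 0.0
```

Request:
jog_arm:
  plan: "0 0 0 0.04 -0.42 0.14 -0.4; 0 0 0 0.04 -0.42 0.14 -0.4; 0 0 0 0.04 -0.42 0.14 -0.4; 0 0 0 0.04 -0.42 0.14 -0.4; 0 0 0 0.04 -0.42 0.14 -0.4; 0 0 0 0.04 -0.42 0.14 -0.4; 0 0 0 0.04 -0.42 0.14 -0.4; 0 0 0 0.04 -0.42 0.14 -0.4; 0 0 0 0.04 -0.42 0.14 -0.4; 0 0 0 0.04 -0.42 0.14 -0.4"

```text
time_s: 3.1
tcp_pos: [0.5154, -0.2101, 0.2847]
ee_rot: [[-0.826, -0.114, 0.552], [-0.093, 0.993, 0.067], [-0.556, 0.004, -0.831]]
wrist_force: [-0.1, 0.3, -0.3]
gripper_width: 0.695
gripper_force: 0.0
```

```bash
python3 - <<'E'
from go import *
delta(tip+.043*a,Rg)
E
```

```text
t 3.1 pos [ 0.5154 -0.2101  0.2847] F [-0.1  0.3 -0.3] w 0.6949088754923908 gf 0.0
turn [ 0.02  0.05 -0.01] shift(now axes) [ 1.37 -0.08  2.11] shift(turned axes) [ 1.35 -0.07  2.12]
```

Request:
jog_arm:
  plan: "0.14 0 0.21 0 0 0 -0.4; 0.14 0 0.21 0 0 0 -0.4; 0.14 0 0.21 0 0 0 -0.4; 0.14 0 0.21 0 0 0 -0.4; 0.14 0 0.21 0 0 0 -0.4; 0.14 -0.02 0.21 0 0 0 -0.4; 0.14 -0.02 0.21 0 0 0 -0.4; 0.14 -0.02 0.21 0 0 0 -0.4; 0.14 -0.02 0.21 0 0 0 -0.4; 0.1 0 0.21 0 0.05 0 -0.4"

```text
time_s: 4.1
tcp_pos: [0.5167, -0.212, 0.2219]
ee_rot: [[-0.831, -0.115, 0.545], [-0.094, 0.993, 0.066], [-0.549, 0.003, -0.836]]
wrist_force: [0.2, -0.5, 0.5]
gripper_width: 0.705
gripper_force: 0.0
```

```bash
python3 - <<'E'
from go import *
delta(tip-.057*a,Rg)
ims=[]
for n in ("top","side"):
    i,d=r.capture(n); np.save(n+"1.npy",d); np.save(n+"1i.npy",i); u,v=proj(n,tip).astype(int); ims.append(cv2.resize(i[v-50:v+50,u-50:u+50,::-1],(400,400),interpolation=2))
cv2.imwrite("pics/pre.png",np.hstack(ims))
E
```

```text
t 4.1 pos [ 0.5167 -0.212   0.2219] F [ 0.2 -0.5  0.5] w 0.704602128540362 gf 0.0
turn [ 0.02 -0.02 -0.01] shift(now axes) [-0.  0.  4.] shift(turned axes) [0.01 0.01 4.  ]
```

View pics/pre.png

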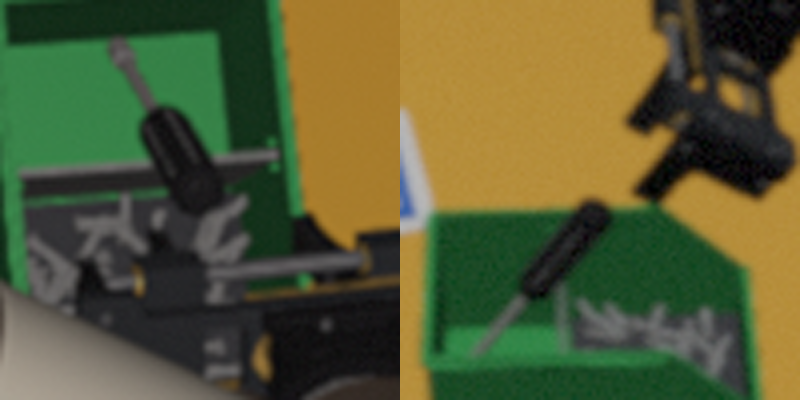

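The fingers (top crop ~(150,285) and (370,250)) straddle the line of the handle (tip ~(205,190)). In the side crop the gripper points down along its axis. Advancing 100 mm.

Request:
jog_arm:
  plan: "0 0 0.4 0 0 0 -0.4; 0 0 0.4 0 0 0 -0.4; 0 0 0.4 0 0 0 -0.4; 0 0 0.4 0 0 0 -0.4; 0 0 0.4 0 0 0 -0.4; 0 0 0.4 0 0 0 -0.4; 0 0 0.4 0 0 0 -0.4; 0 0 0.4 0 0 0 -0.4; 0 0 0.4 0 0 0 -0.4; 0 0 0.4 0 0 0 -0.4"

```text
time_s: 5.2
tcp_pos: [0.5718, -0.2053, 0.1382]
ee_rot: [[-0.83, -0.115, 0.545], [-0.095, 0.993, 0.066], [-0.549, 0.003, -0.836]]
wrist_force: [0.4, -0.4, -0.0]
gripper_width: 0.702
gripper_force: 0.0
```

```bash
python3 - <<'E'
from go import *
delta(tip-.057*a,Rg)
ims=[]
for n in ("top","side"):
    i,d=r.capture(n); u,v=proj(n,tip).astype(int); ims.append(cv2.resize(i[v-40:v+40,u-40:u+40,::-1],(400,400),interpolation=2))
cv2.imwrite("pics/at.png",np.hstack(ims))
E
```

```text
t 5.2 pos [ 0.5718 -0.2053  0.1382] F [ 0.4 -0.4 -0. ] w 0.7019526538309803 gf 0.0
turn [ 0.02 -0.01 -0.01] shift(now axes) [ 0.02 -0.   -0.02] shift(turned axes) [ 0.02 -0.   -0.02]
```

View pics/at.png

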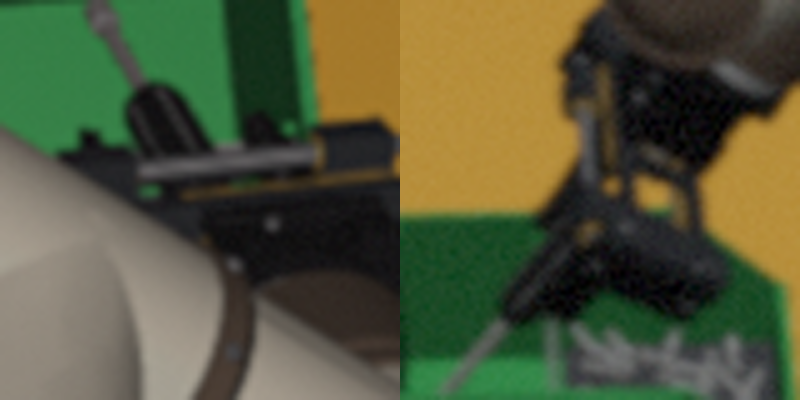

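The handle now runs up between the fingers in both crops (top ~(165,125), side ~(550,265)), with no contact force. Closing.

Request:
jog_arm:
  plan: "0 0 0 0 0 0 0; 0 0 0 0 0 0 0.3; 0 0 0 0 0 0 0.6; 0 0 0 0 0 0 1; 0 0 0 0 0 0 1; 0 0 0 0 0 0 1; 0 0 0 0 0 0 1; 0 0 0 0 0 0 1; 0 0 0 0 0 0 1; 0 0 0 0 0 0 1"

```text
time_s: 6.3
tcp_pos: [0.5715, -0.2054, 0.1391]
ee_rot: [[-0.83, -0.115, 0.545], [-0.095, 0.993, 0.066], [-0.549, 0.003, -0.836]]
wrist_force: [-0.9, -0.4, 1.7]
gripper_width: 0.313
gripper_force: 30.0
```

Request:
jog_arm:
  plan: "-0.1 0 -0.4 0 0 0 1; -0.2 0 -0.8 0 0 0 1; -0.2 0 -0.8 0 0 0 1; -0.2 0 -0.8 0 0 0 1; -0.2 0 -0.8 0 0 0 1; -0.2 0 -0.8 0 0 0 1; -0.2 0 -0.8 0 0 0 1; -0.2 0 -0.8 0 0 0 1; -0.2 0 -0.8 0 0 0 1; -0.2 0 -0.8 0 0 0 1"

```text
time_s: 7.3
tcp_pos: [0.5058, -0.2131, 0.3244]
ee_rot: [[-0.831, -0.115, 0.544], [-0.094, 0.993, 0.066], [-0.548, 0.004, -0.837]]
wrist_force: [1.3, -0.7, -1.7]
gripper_width: 0.311
gripper_force: 30.0
```

```bash
python3 - <<'E'
from go import *
delta([.613,.2445,.33],Rd)
E
```

```text
t 7.3 pos [ 0.5058 -0.2131  0.3244] F [ 1.3 -0.7 -1.7] w 0.3114763244074062 gf 29.968593106605113
turn [-2.18  3.76 -7.41] shift(now axes) [-5.42 17.69  3.35] shift(turned axes) [-18.56   3.01  -0.22]
```

Request:
jog_arm:
  plan: "-0.2 0 -0.3 0 0 0 1; -0.2 0 -0.3 0 0 0 1; -0.2 0 -0.3 0 0 0 1; -0.2 0 -0.3 0 0 0 1; -0.2 0 -0.3 0 0 0 1; -0.2 0 -0.3 0 0 0 1; -0.2 0 -0.3 0 0 0 1; -0.2 0 -0.3 0 0 0 1; -0.2 0 -0.3 0 0 0 1; -0.2 0 -0.3 0 0 0 1"

```text
time_s: 8.3
tcp_pos: [0.5079, -0.2135, 0.4147]
ee_rot: [[-0.83, -0.115, 0.545], [-0.095, 0.993, 0.066], [-0.549, 0.003, -0.836]]
wrist_force: [-0.3, 0.4, -0.9]
gripper_width: 0.317
gripper_force: 30.0
```

Request:
jog_arm:
  plan: "0 0 0 -0.22 0.38 -0.74 1; 0 0 0 -0.22 0.38 -0.74 1; 0 0 0 -0.22 0.38 -0.74 1; 0 0 0 -0.22 0.38 -0.74 1; 0 0 0 -0.22 0.38 -0.74 1; 0 0 0 -0.22 0.38 -0.74 1; 0 0 0 -0.22 0.38 -0.74 1; 0 0 0 -0.22 0.38 -0.74 1; 0 0 0 -0.22 0.38 -0.74 1; 0 0 0 -0.22 0.38 -0.74 1"

```text
time_s: 9.3
tcp_pos: [0.5084, -0.2137, 0.4144]
ee_rot: [[-0.378, -0.926, -0.005], [-0.926, 0.378, -0.003], [0.005, 0.003, -1.0]]
wrist_force: [-0.3, 0.3, -0.4]
gripper_width: 0.318
gripper_force: 30.0
```

```bash
python3 - <<'E'
from go import *
delta([.613,.2445,.41],Rd)
E
```

```text
t 9.3 pos [ 0.5084 -0.2137  0.4144] F [-0.3  0.3 -0.4] w 0.3181040615620744 gf 29.968619663268328
turn [ 0.02 -0.03  0.02] shift(now axes) [-18.55   3.06   0.1 ] shift(turned axes) [-18.54   3.12   0.18]
```

Request:
jog_arm:
  plan: "-0.93 0.15 0 0 0 0 1; -0.93 0.15 0 0 0 0 1; -0.93 0.15 0 0 0 0 1; -0.93 0.15 0 0 0 0 1; -0.93 0.15 0 0 0 0 1; -0.93 0.15 0 0 0 0 1; -0.93 0.15 0 0 0 0 1; -0.93 0.15 0 0 0 0 1; -0.93 0.15 0 0 0 0 1; -0.93 0.15 0 0 0 0 1"

```text
time_s: 10.3
tcp_pos: [0.5625, 0.0168, 0.4138]
ee_rot: [[-0.382, -0.924, -0.003], [-0.924, 0.382, -0.001], [0.002, 0.002, -1.0]]
wrist_force: [-0.2, -0.8, -1.5]
gripper_width: 0.314
gripper_force: 30.0
```

Request:
jog_arm:
  plan: "-0.93 0.16 0 0 0 0 1; -0.93 0.16 0 0 0 0 1; -0.93 0.16 0 0 0 0 1; -0.93 0.16 0 0 0 0 1; -0.93 0.16 0 0 0 0 1; -0.93 0.16 0 0 0 0 1; -0.93 0.16 0 0 0 0 1; -0.93 0.16 0 0 0 0 1; -0.9 0.16 0 0 0 0 1; -0.9 0.16 0 0 0 0 1"

```text
time_s: 11.3
tcp_pos: [0.6136, 0.2457, 0.4131]
ee_rot: [[-0.382, -0.924, -0.003], [-0.924, 0.382, -0.001], [0.002, 0.003, -1.0]]
wrist_force: [0.8, 0.5, -0.4]
gripper_width: 0.313
gripper_force: 30.0
```

```bash
python3 - <<'E'
from go import *
delta([.613,.2445,.41],Rd)
s=r.sense(); p=np.array(s["tcp_pos"]); z=np.array(s["ee_rot"])[:,2]; ims=[]
for n in ("top","side"):
    i,d=r.capture(n); np.save(n+"2.npy",d); np.save(n+"2i.npy",i); q=p+z*.153; print(n,"pred nose",proj(n,q).round(1),"tcp",proj(n,p).round(1))
    u,v=proj(n,p+z*.1).astype(int); j=np.ascontiguousarray(i[v-50:v+50,u-50:u+50,::-1]); print(n,"crop",u-50,v-50); ims.append(cv2.resize(j,(400,400),interpolation=2))
cv2.imwrite("pics/above.png",np.hstack(ims))
E
```

```text
t 11.3 pos [0.6136 0.2457 0.4131] F [ 0.8  0.5 -0.4] w 0.31292410974988455 gf 29.968702434562147
turn [ 0.02 -0.02 -0.01] shift(now axes) [0.05 0.01 0.12] shift(turned axes) [0.05 0.01 0.12]
top pred nose [184.5 158.4] tcp [159.8 135.5]
top crop 126 101
side pred nose [279.7 250.4] tcp [272.9 204.3]
side crop 227 185
```

View pics/above.png

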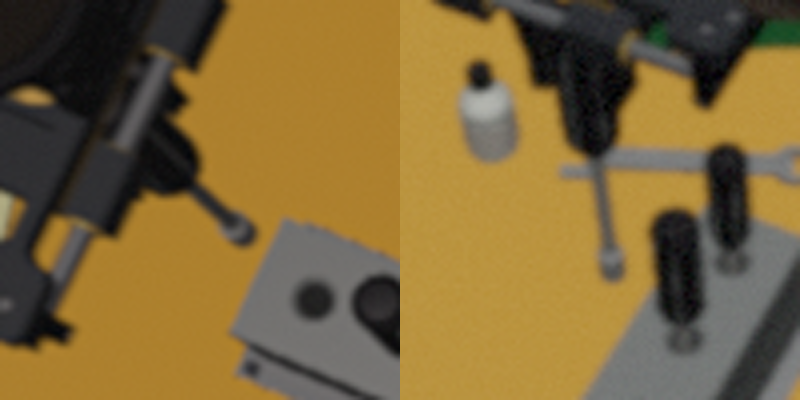

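The driver hangs upright. Its nose is at top crop (240,232) → pixel (186,159) and side crop (611,268) → pixel (280,252), close to the predicted nose. The free hole at top crop (314,300) is still below it. Measuring the shaft before lowering.

```bash
cat > sh.py <<'E'
from go import *
import sys
def run(k):
    s=r.sense(); p=np.array(s["tcp_pos"]); z=np.array(s["ee_rot"])[:,2]
    for n in ("top","side"):
        C=cloud(n,np.load(n+k+".npy")); T=cal(n)[1][:3,3]
        h=(C-p)@z; q=C-p-h[...,None]*z; m=(np.linalg.norm(q,axis=2)<.022)
        for lo,hi,rad in ((.0,.03,.014),(.055,.09,.004),(.09,.125,.004),(.135,.152,.007)):
            P=C[m&(h>lo)&(h<hi)]
            if len(P)<4: print(n,lo,"few",len(P)); continue
            c=np.median(P,0); v=c-T; v-=z*(v@z); v/=np.linalg.norm(v); c=c+v*rad*.8
            print(n,lo,hi,len(P),(c-p-z*((c-p)@z)).round(4)[:2])
        P=C[m&(h>.12)&(h<.2)]; print(n,"max h",np.sort(((P-p)@z))[-6:].round(4))
if __name__=="__main__": run(sys.argv[1])
E
python3 sh.py 2
```

```text
top 0.0 0.03 118 [-0.0014 -0.0049]
top 0.055 0.09 31 [-0.0012 -0.0022]
top 0.09 0.125 30 [-0.0014 -0.0029]
top 0.135 0.152 28 [ 0.0001 -0.0035]
top max h [0.1493 0.1495 0.1507 0.1532 0.1538 0.1555]
side 0.0 0.03 134 [0.0015 0.0029]
side 0.055 0.09 44 [0.0007 0.0015]
side 0.09 0.125 39 [0.0008 0.0013]
side 0.135 0.152 38 [0.0008 0.0002]
side max h [0.1532 0.1538 0.1543 0.1545 0.1549 0.156 ]
```

Request:
jog_arm:
  plan: "0.03 0 0.58 0 -0.02 0 1; 0 0 0.58 0 0 0 1; 0 0 0.58 0 0 0 1; 0 0 0.58 0 0 0 1; 0 0 0.58 0 0 0 1; 0 0 0.58 0 0 0 1; 0 0 0.58 0 0 0 1; 0 0 0.58 0 0 0 1; 0 0 0.58 0 0 0 1; 0 0 0.5 0 0 0 1"

```text
time_s: 12.4
tcp_pos: [0.6126, 0.2434, 0.2693]
ee_rot: [[-0.382, -0.924, -0.003], [-0.924, 0.382, 0.001], [0.0, 0.003, -1.0]]
wrist_force: [0.5, -0.5, -1.0]
gripper_width: 0.317
gripper_force: 30.0
```

```bash
python3 - <<'E'
from go import *
delta([.613,.245,.164],Rd)
ims=[]
for n in ("top","side"):
    i,d=r.capture(n); np.save(n+"3.npy",d); np.save(n+"3i.npy",i)
    u,v=proj(n,[.613,.245,.11]).astype(int); ims.append(cv2.resize(i[v-25:v+25,u-25:u+25,::-1],(400,400),interpolation=2))
cv2.imwrite("pics/mouth.png",np.hstack(ims))
import sh; sh.run("3")
E
```

```text
t 12.4 pos [0.6126 0.2434 0.2693] F [ 0.5 -0.5 -1. ] w 0.3168050786996607 gf 29.969113999977708
turn [ 0.02 -0.   -0.01] shift(now axes) [-0.06 -0.    4.21] shift(turned axes) [-0.06  0.01  4.21]
top 0.0 0.03 57 [ 0.0012 -0.0037]
top 0.055 0.09 13 [-0.0003 -0.0005]
top 0.09 0.125 22 [ 0.0004 -0.0009]
top 0.135 0.152 19 [ 0.0006 -0.001 ]
top max h [0.1882 0.1885 0.1901 0.1915 0.1992 0.1996]
side 0.0 0.03 91 [0.0015 0.0013]
side 0.055 0.09 30 [-0.0005  0.0001]
side 0.09 0.125 31 [-0.0001 -0.0002]
side 0.135 0.152 29 [-0.0002 -0.0014]
side max h [0.1966 0.1968 0.198  0.1988 0.1995 0.1999]
```

View pics/mouth.png

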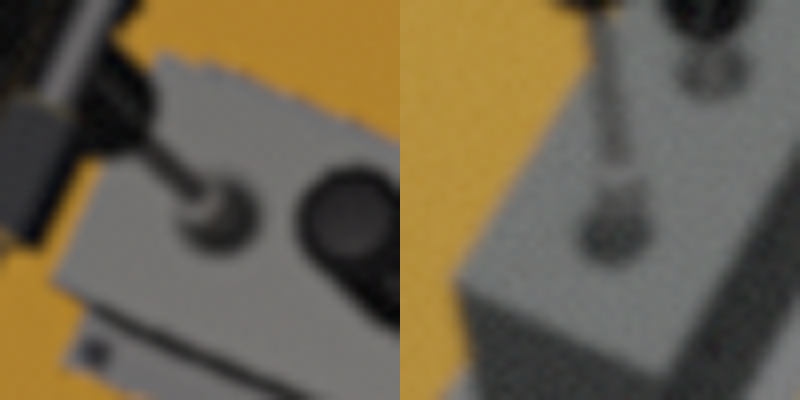

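The nose sits over the hole: at the mouth in the top crop (~(215,215)) and just above the hole (615,235) in the side crop. I'll shift 1.5 mm in +y and lower.

Request:
jog_arm:
  plan: "-0.06 0 0 0 0 0 1; 0 0 0.2 0 0 0 1; 0 0 0.2 0 0 0 1; 0 0 0.2 0 0 0 1; 0 0 0.2 0 0 0 1; 0 0 0.2 0 0 0 1; 0 0 0.2 0 0 0 1; 0 0 0.2 0 0 0 1; 0 0 0.2 0 0 0 1; 0 0 0.2 0 0 0 1"

```text
time_s: 13.5
tcp_pos: [0.6129, 0.2453, 0.2244]
ee_rot: [[-0.382, -0.924, -0.003], [-0.924, 0.382, 0.001], [0.0, 0.003, -1.0]]
wrist_force: [0.7, 0.7, -0.2]
gripper_width: 0.313
gripper_force: 30.0
```

Request:
jog_arm:
  plan: "0 0 0.2 0 0 0 1; 0 0 0.2 0 0 0 1; 0 0 0.2 0 0 0 1; 0 0 0.2 0 0 0 1; 0 0 0.2 0 0 0 1; 0 0 0.2 0 0 0 1; 0 0 0.2 0 0 0 1; 0 0 0.2 0 0 0 1; 0 0 0.2 0 0 0 1; 0 0 0.2 0 0 0 1"

```text
time_s: 14.5
tcp_pos: [0.6128, 0.2454, 0.1744]
ee_rot: [[-0.382, -0.924, -0.003], [-0.924, 0.382, 0.001], [0.0, 0.003, -1.0]]
wrist_force: [-0.6, 0.9, -0.5]
gripper_width: 0.319
gripper_force: 30.0
```

Request:
jog_arm:
  plan: "0 0 0.05 0 0 0 1; 0 0 0.05 0 0 0 1; 0 0 0.05 0 0 0 1; 0 0 0.05 0 0 0 1; 0 0 0.05 0 0 0 1; 0 0 0.05 0 0 0 1; 0 0 0 0 0 0 1; 0 0 0 0 0 0 1; 0 0 0 0 0 0 1; 0 0 0 0 0 0 1"

```text
time_s: 15.5
tcp_pos: [0.6128, 0.2454, 0.1674]
ee_rot: [[-0.382, -0.924, -0.003], [-0.924, 0.382, 0.001], [-0.0, 0.003, -1.0]]
wrist_force: [0.8, -0.7, -1.3]
gripper_width: 0.314
gripper_force: 30.0
```

Request:
jog_arm:
  plan: "0 0 0.04 0 0 0 1; 0 0 0 0 0 0 1; 0 0 0.04 0 0 0 1; 0 0 0 0 0 0 1; 0 0 0.04 0 0 0 1; 0 0 0 0 0 0 1; 0 0 0.04 0 0 0 1; 0 0 0 0 0 0 1; 0 0 0 0 0 0 1; 0 0 0 0 0 0 1"

```text
time_s: 16.5
tcp_pos: [0.6133, 0.2456, 0.1668]
ee_rot: [[-0.381, -0.925, 0.0], [-0.925, 0.381, 0.002], [-0.002, 0.0, -1.0]]
wrist_force: [-2.5, -0.4, 11.1]
gripper_width: 0.313
gripper_force: 30.0
```

Contact at the bottom: 11 N upward with the nose about at hole-bottom depth. I'll ease off the pressure, then open.

Request:
jog_arm:
  plan: "0 0 -0.05 0 0 0 1; 0 0 -0.04 0 0 0 1; 0 0 0 0 0 0 0.3; 0 0 0 0 0 0 0.2; 0 0 0 0 0 0 0; 0 0 0 0 0 0 -0.2; 0 0 0 0 0 0 -0.4; 0 0 0 0 0 0 -0.5; 0 0 0 0 0 0 -0.5; 0 0 0 0 0 0 -0.5"

```text
time_s: 17.5
tcp_pos: [0.6128, 0.2454, 0.1656]
ee_rot: [[-0.382, -0.924, -0.003], [-0.924, 0.382, 0.001], [0.0, 0.003, -1.0]]
wrist_force: [-0.4, 0.5, 0.6]
gripper_width: 0.743
gripper_force: 0.0
```

Request:
jog_arm:
  plan: "0 0 -0.1 0 0 0 -0.5; 0 0 -0.3 0 0 0 -0.5; 0 0 -0.6 0 0 0 -0.5; 0 0 -0.8 0 0 0 -0.5; 0 0 -0.8 0 0 0 -0.5; 0 0 -0.8 0 0 0 -0.5; 0 0 -0.8 0 0 0 -0.5; 0 0 -0.8 0 0 0 -0.5; 0 0 -0.8 0 0 0 -0.5; 0 0 -0.5 0 0 0 -0.5"

```text
time_s: 18.5
tcp_pos: [0.6136, 0.2453, 0.3258]
ee_rot: [[-0.382, -0.924, 0.0], [-0.924, 0.382, 0.003], [-0.002, 0.001, -1.0]]
wrist_force: [-0.3, -0.3, -0.3]
gripper_width: 0.746
gripper_force: 0.0
```

Request:
jog_arm:
  plan: "0 -0.8 0 0 0 0 -0.5; 0 -0.8 0 0 0 0 -0.5; 0 -0.8 0 0 0 0 -0.5; 0 0.8 0 0 0 0 -0.5; 0 0.8 0 0 0 0 -0.5; 0 0.8 0 0 0 0 -0.5; 0 0.8 0 0 0 0 -0.5; 0 0.8 0 0 0 0 -0.5; 0 0.8 0 0 0 0 -0.5; 0 0.8 0 0 0 0 -0.5"

```text
time_s: 19.5
tcp_pos: [0.5384, 0.2759, 0.3235]
ee_rot: [[-0.382, -0.924, -0.003], [-0.924, 0.382, 0.001], [0.0, 0.003, -1.0]]
wrist_force: [-0.6, -0.4, -0.2]
gripper_width: 0.75
gripper_force: 0.0
```

```bash
python3 - <<'E'
from go import *
s=r.sense(); print(s["time_s"],s["tcp_pos"],s["gripper_force"])
ims=[]
for n in ("top","side"):
    i,d=r.capture(n); u,v=proj(n,[.6,.2,.15]).astype(int)
    C=cloud(n,d); m=(abs(C[...,0]-.613)<.03)&(abs(C[...,1]-.245)<.028)&(C[...,2]>.13)&(C[...,2]<.24); P=C[m]
    print(n,m.sum(),"top z",np.percentile(P[:,2],[90,98]).round(4),[(P[(P[:,2]>l)&(P[:,2]<l+.03)].mean(0)[:2]).round(4).tolist() for l in(.13,.16,.19)])
    ims.append(cv2.resize(i[v-50:v+50,u-50:u+50,::-1],(400,400),interpolation=2))
cv2.imwrite("pics/end.png",np.hstack(ims))
E
```

```text
19.5 [0.53837559 0.27592426 0.32349986] 0.0
top 315 top z [0.2193 0.2214] [[0.6044, 0.2369], [0.6046, 0.2364], [0.6091, 0.2417]]
side 353 top z [0.2196 0.2215] [[0.6102, 0.2551], [0.6107, 0.255], [0.6112, 0.2522]]
```

View pics/end.png

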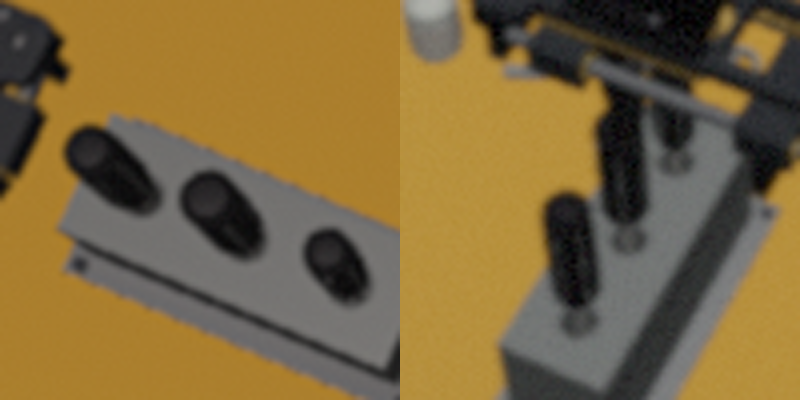

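All three drivers stand upright in the block. The placed one (side crop (572,250), top crop (90,150)) has its top at about 0.220 m, so it is seated, and the gripper is clear.

```bash
python3 -c "
from station import r
print(r.finish_job())"
```

```text
the job is handed in; nothing more can be done
None
```

I lowered the nut driver to the bottom of the grey block's free hole and released it there; it stands upright beside the other two, and I handed the job in at about 19.6 s (no verdict was returned).

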